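# Set the gib screw of a microscope stage

### The job

Set the gib thumbscrew on the black microscope stage: turn it clockwise until it bottoms, without forcing it so hard that its brass bush turns in the bridge, then back it off a quarter of a turn and let go. Leave the other things on the bench where they are.

Things in the scene. Friction and masses are not known exactly. Their poses are not given: they have to be found in the camera images.
- stage: Black microscope stage plate, 150 x 130 x 12 mm, fixed on the bench on rubber feet, top 36 mm above the bench. Origin: on the bench under the thumbscrew's axis; plate from x -60 to 90, y -65 to 65 mm. A dark steel gib strip (30 x 110 x 4 mm) lies on it; a black bridge (24 mm in x, 58 mm in y, top 60 mm above the bench) spans the strip and carries the thumbscrew. Slide holder bar at x = 78 mm, 6 mm high.
- thumbscrew: Steel thumbscrew, axis upright, in a brass bush on the bridge. Origin: on its axis, 60 mm above the bench. Seen from above, clockwise (yaw falling) runs it in. It starts 0.35 to 0.67 turn off the bottom; where the wing points when bottomed differs each time. Turning friction 0.05 N m; stays where left; stops hard when bottomed, and above 0.4 N m there the bush slips round. The head does not rise.
- wing (a point): Centre of the thumbscrew's wing, on the screw's axis, 88 mm above the bench. The wing is a flat upright steel bar 36 mm long (this point's x axis), 10 mm thick (y) and 24 mm high (z; 76 to 100 mm above the bench), on an 8 mm round neck; grip it from above across its 10 mm thickness. Its yaw turns with the screw.
- tip (a point): Centre of the lower end of the screw's 8 mm stud, under the bridge. It sinks 1 mm per turn as the screw is run in, and is level with seat when the screw is bottomed.
- seat (a point): Point on the top of the gib strip, 40 mm above the bench on the screw's axis, where the stud's end bottoms.
- bush_rim (a point): A point on the upper rim of the brass bush's flange, 11 mm off the screw's axis and 63 mm above the bench. The bush flange is round, 22 mm across and 3 mm high, held in the bridge by friction (0.4 N m); it must not turn.
- dish: Bystander: small open glass dish, 60 mm across, 16 mm high. Origin: centre of its underside.
- oil: Bystander: small amber bottle with a black cap, 32 mm across, 62 mm high. Origin: centre of its underside.
- slidebox: Bystander: grey slide box, 85 x 60 x 30 mm. Origin: centre of its underside.
- objective: Bystander: aluminium microscope objective standing on its thread end, 30 mm across, 46 mm high. Origin: centre of its underside.

How it is judged:
By the outcome, as a careful person would: the job done as asked, in the order asked, and still so for the second after the job is handed in, with the robot touching nothing.
It also fails if it takes over 67 s, if anything falls off the work surface, if the arm or the gripper's body presses on something with over 40 N, if the wrist force passes 120 N, or if a joint passes its speed limit or range.

### The arm

A 7-joint arm with a two-finger parallel gripper is mounted at the origin on the work surface. World frame = base frame: x ahead of the robot, y to its left, z up, the work surface at z = 0. Lengths are in m, angles in rad, forces in N, time in s.
With the tool pointing down it reaches from about 0.4 to 0.875 m from the base axis. Payload 4.4 kg.
Tool frame: the origin (TCP) lies midway between the tips of the shut fingers; the grasp point (between the pads) lies 19 mm behind it; x points along the fingers, y is the direction in which the jaws open and shut, and the axes are right-handed (so a half turn about x gives the same grasp; the last joint's range is limited). The gripper opens to 85 mm and grips with 20 to 120 N. Pads are 22 mm wide; open, the fingers measure 114 mm over their backs; the gripper's body (76 mm by 85 mm) begins 54 mm behind the grasp point. The pads swing forward as they close: fully open they stand 13 mm farther back than shut.
Start: joints at [-0.066, 0.628, 0.038, 1.517, -0.027, 0.996, -0.02], TCP at [0.65, 0, 0.199] pointing down, gripper open.
Joint ranges: [-3.06, 3.06], [-0.37, 2.12], [-1.25, 1.32], [0.18, 2.47], [-1.1, 4.24], [0.23, 1.98], [-2.94, 2.94]. Speed limits (rad/s): [2.57, 2.57, 3.14, 3.14, 3.14, 3.14, 3.14].

### API

Orientations are given as [roll, pitch, yaw] about the fixed x, y, z axes, in that order (R = Rz(yaw) Ry(pitch) Rx(roll)).
In Python, from cell import sensors, capture, job gives the robot as it stands.
- The arm moves only by the shell command python3 -m crank 'ROWS'. ROWS is JSON, a list of rows, each an object with "slide": the shift along the world's x, y, z in mm, a list of three; "dr": the turn, a rotation vector about the world's x, y, z in degrees, a list of three; "gripper": the opening, from 0 (shut) to 1 (fully open). A call has exactly 8 rows; each row shifts and turns the pose as measured when the row begins; what a row does not reach is not made up. A row lasts 1/8 s, in which the tool goes at most 62.5 mm and 10.7 degrees, less where a joint would pass 70% of its speed; a pose out of reach is approached as far as the arm can. A call with a gripper value outside its range is refused whole. The fingers move at their own pace and stop on an object; the grip force is fixed at half the most. Time passes only in rows, so rows that do not move let the fingers close, or fill a call up. It gives the time, the measured TCP pose, the force and the opening at its end, in the units of the state.
- sensors.state(): the state, without advancing time (a new reading comes with each control period).
- capture(name): name is "scene" or "side" or "wrist"; returns a dict with "img" (400x640x3 uint8, blue, green, red), "fx", "fy", "cx", "cy" (pixels), "k1" (the pictures are not rectified: a ray, as slopes to the right and down, at radius r is drawn at 1 + k1 r^2 times it, then the intrinsics apply), "R" (3x3) and "t" (3): a world point X has camera coordinates R X + t. Camera axes: x right, y down, z forward; pixel columns grow to the right and rows downward; lengths in m; the calibration is good to about 2 mm. A picture is of the moment at which its call begins. There is no depth.
- job.hand_in(): hands the job in, once; it reports no verdict.
The state is a dict: "t": time; "joints": joint angles; "joint_vel": joint speeds; "tau": joint torques, N m; "tool_pos": TCP position; "tool_rot": TCP orientation; "ft_force": force on the tool from outside, world axes, zero at the start; "ft_torque": the same for the moment, N m; "grip_width": finger opening in m.
Only numpy, scipy, OpenCV 4.12 (cv2) and the standard library are available. Lean on these libraries where they do the work, as an engineer would, in place of code of your own. Each camera call takes 0.05 s, during which the arm holds its last target.

## Working session

There is one attempt and no reset: what is moved stays moved. The work goes in short steps, Python scripts to look and compute and a shell command to move; the robot and the scene stay as the last step left them, time stands still between calls to the robot, and variables do not carry over. Pictures are saved under pics/ and viewed, and the job is handed in when it is done.

```bash
mkdir -p pics; ls; python3 - <<'E'
from cell import sensors,capture,job
import cv2
s=sensors.state()
print({k:(v if not hasattr(v,'round') else v) for k,v in s.items()})
for n in ("scene","side","wrist"):
    c=capture(n); cv2.imwrite(f"pics/{n}0.png",c["img"]); print(n,c["fx"],c["fy"],c["cx"],c["cy"],c["k1"],c["R"],c["t"])
E
```

```text
pics
{'t': 0.0, 'joints': array([-0.0658149 ,  0.62934687,  0.03844082,  1.51840855, -0.02699819,
        0.99631194, -0.02000465]), 'joint_vel': array([ 7.04355337e-04,  1.29539950e-04, -3.94451667e-04, -1.83260280e-04,
       -6.42929503e-04, -1.50149224e-03, -8.86859243e-05]), 'tau': array([-1.11932164e-03, -5.63405585e+01,  1.22606792e+00, -1.93450052e+01,
        1.09587883e-02,  1.05136272e-02, -8.84369996e-06]), 'tool_pos': array([6.49283778e-01, 3.66495324e-05, 1.97975701e-01]), 'tool_rot': array([-1.55662143,  1.56883962, -3.12740652]), 'ft_force': array([0.92478721, 0.1972174 , 0.80107551]), 'ft_torque': array([-0.00851981,  0.03076941,  0.0037826 ]), 'grip_width': 0.0852711819536893}
scene 402.2956345699133 402.2956345699133 324.72491059260545 205.612224786001 -0.07345468205475297 [[ 0.58504558  0.81096252  0.00783973]
 [ 0.47648913 -0.33589492 -0.81248551]
 [-0.65626198  0.4790766  -0.58292866]] [-0.39545694 -0.22747245  1.20515142]
side 502.95155126782817 502.95155126782817 324.55362793114625 203.8677692993678 -0.07005068995334894 [[-0.90023911 -0.43533572 -0.00723605]
 [-0.23018604  0.48998161 -0.84079273]
 [ 0.36957264 -0.75524885 -0.54130881]] [0.58150391 0.19900959 0.8192239 ]
wrist 327.1727344916439 327.1727344916439 319.17233669991543 199.21311745753357 -0.007857097085196258 [[ 9.99998634e-01 -4.60027160e-04 -1.58758546e-03]
 [-1.69621730e-05 -9.63294957e-01  2.68445199e-01]
 [-1.65280515e-03 -2.68444805e-01 -9.63293649e-01]] [-0.64888438 -0.03305526  0.37867276]
```

View pics/scene0.png

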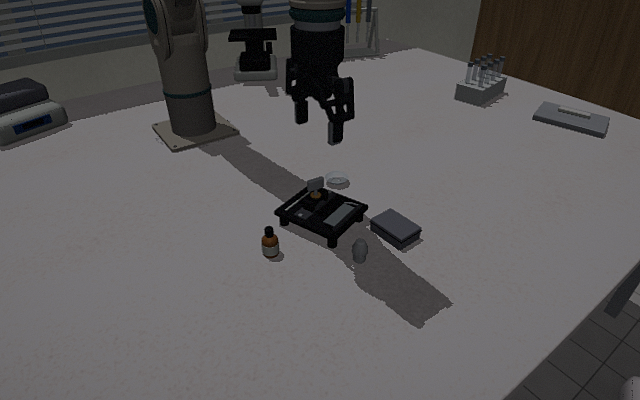

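View pics/side0.png

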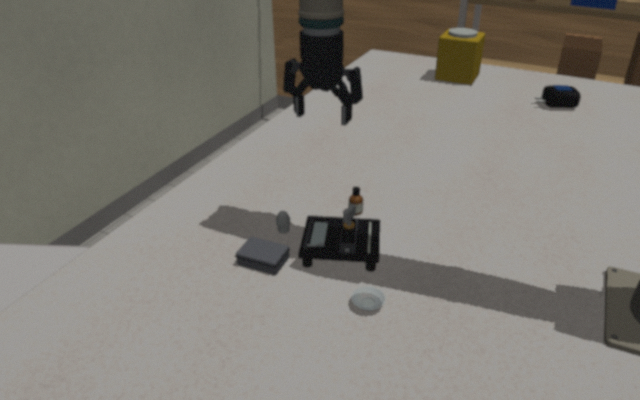

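View pics/wrist0.png

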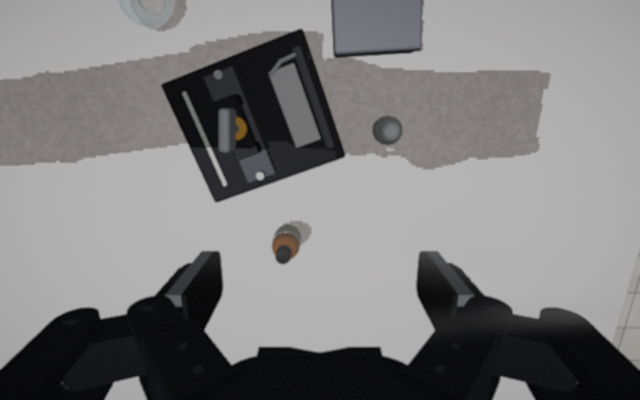

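The wrist view shows the stage around (255,115), with the wing near (228,130) and the brass bush near (240,128). I'll enlarge it to measure.

```bash
cat > h.py <<'E'
import numpy as np,cv2
from cell import sensors,capture,job
def ray(c,u,v):
    K=np.array([[c["fx"],0,c["cx"]],[0,c["fy"],c["cy"]],[0,0,1]])
    p=cv2.undistortPoints(np.array([[[u,v]]],float),K,np.array([c["k1"],0,0,0,0.]))[0,0]
    R=np.array(c["R"]);t=np.array(c["t"])
    return -R.T@t, R.T@np.array([p[0],p[1],1])
def atz(c,u,v,z):
    o,d=ray(c,u,v); return o+d*(z-o[2])/d[2]
def proj(c,X):
    R=np.array(c["R"]);t=np.array(c["t"]);p=R@np.array(X)+t
    x,y=p[0]/p[2],p[1]/p[2];f=1+c["k1"]*(x*x+y*y)
    return c["cx"]+c["fx"]*x*f,c["cy"]+c["fy"]*y*f
def crop(c,n,x0,y0,w,h,k):
    cv2.imwrite(f"pics/{n}.png",cv2.resize(c["img"][y0:y0+h,x0:x0+w],None,fx=k,fy=k,interpolation=cv2.INTER_CUBIC))
def st():
    s=sensors.state(); print(round(s["t"],2),s["tool_pos"].round(4),s["tool_rot"].round(3),"F",s["ft_force"].round(1),"T",s["ft_torque"].round(3),"w",round(s["grip_width"],4),"j",s["joints"].round(2)); return s
E
python3 - <<'E'
from h import *
c=capture("wrist"); crop(c,"w1",155,20,200,190,4)
for n,z in ((("163,86"),.036),("302,30",.036),("344,156",.036),("218,201",.036)):
    u,v=map(float,n.split(",")); print(n,atz(c,u,v,z).round(4))
c=capture("scene"); crop(c,"s1",265,165,110,80,7)
c=capture("side"); crop(c,"d1",290,180,110,100,6)
E
```

```text
163,86 [0.4965 0.0906 0.036 ]
302,30 [0.6331 0.14   0.036 ]
344,156 [0.6747 0.0219 0.036 ]
218,201 [ 0.5407 -0.0263  0.036 ]
```

View pics/w1.png

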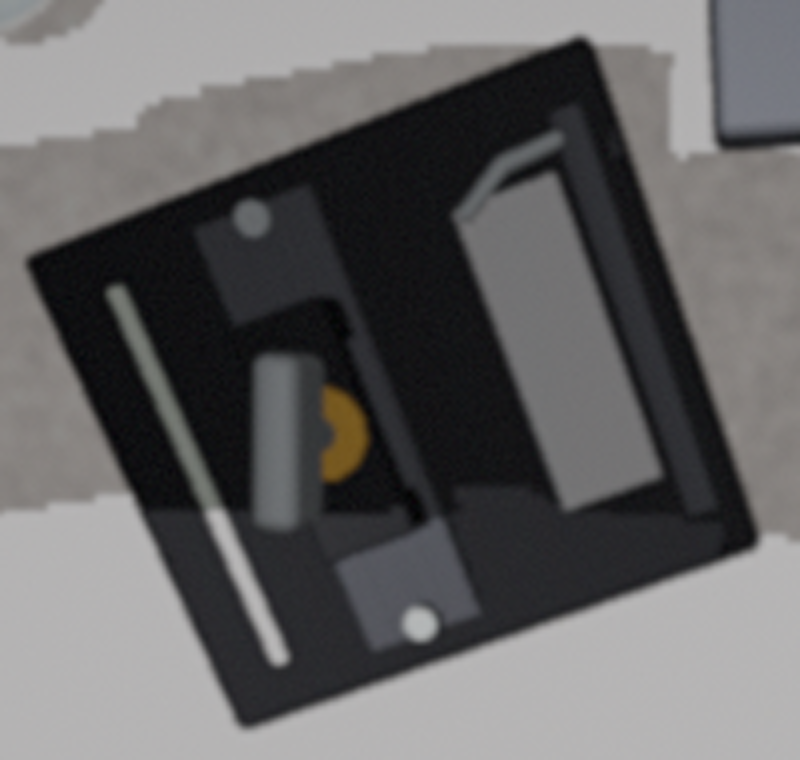

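View pics/s1.png

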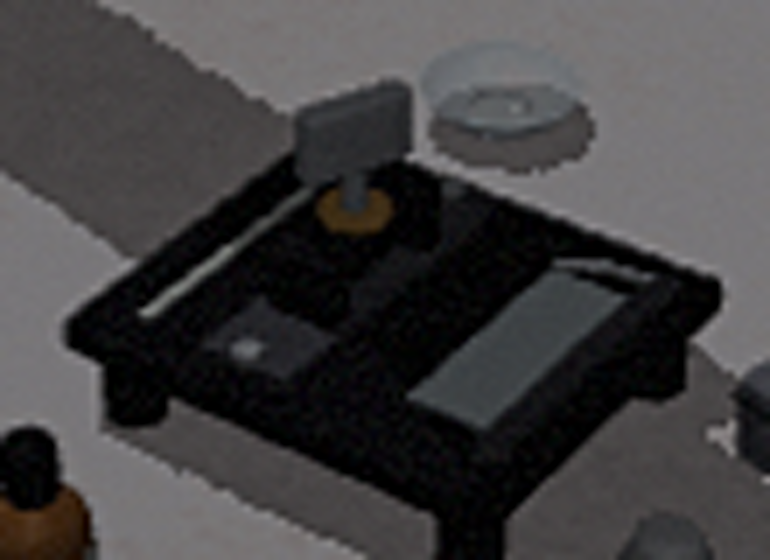

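```bash
python3 - <<'E'
from h import *
from scipy.spatial.transform import Rotation as Ro
c=capture("wrist")
f=lambda u,v:(155+u/4,20+v/4)
a=atz(c,*f(278,356),.1);b=atz(c,*f(274,528),.1);print("wing ends",a.round(4),b.round(4),((a+b)/2).round(4),np.degrees(np.arctan2(*(a-b)[1::-1])),np.linalg.norm(a-b))
for p in ((252,440),(300,440)): print("edge",atz(c,*f(*p),.1).round(4))
print("bush right",atz(c,*f(370,435),.063).round(4),"bush bottom",atz(c,*f(335,482),.063).round(4))
s=st(); print(Ro.from_euler("xyz",s["tool_rot"]).as_matrix().round(3))
c=capture("scene")
for X in ((.572,.0515,.1),(.572,.0515,.063)): print(np.array(proj(c,X))-[265,165],"x7=",(np.array(proj(c,X))-[265,165])*7)
E
```

```text
wing ends [0.5733 0.0689 0.1   ] [0.5698 0.0343 0.1   ] [0.5715 0.0516 0.1   ] 84.20955609331395 0.03477140657785746
edge [0.5667 0.0523 0.1   ]
edge [0.5765 0.0523 0.1   ]
bush right [0.583  0.0511 0.063 ] bush bottom [0.5741 0.0403 0.063 ]
0.35 [0.6499 0.     0.1987] [-1.65   1.57   3.062] F [-0.2  0.2  0.3] T [ 0.044 -0.013 -0.028] w 0.0854 j [-0.07  0.63  0.04  1.52 -0.03  1.   -0.02]
[[-0.  1. -0.]
 [ 0. -0. -1.]
 [-1. -0. -0.]]
[50.50033473 13.60483639] x7= [353.50234308  95.23385471]
[50.59850871 29.0982888 ] x7= [354.18956099 203.68802158]
```

The axis is at about (0.572, 0.0515), and two views agree. The wing yaw is about 84–88°. Next I'll move above the wing.

```bash
python3 -m crank '[{"slide":[-26,17,0],"dr":[0,0,-2],"gripper":1},{"slide":[-26,17,0],"dr":[0,0,-2],"gripper":1},{"slide":[-26,17,-20],"dr":[0,0,0],"gripper":1},{"slide":[0,0,-25],"dr":[0,0,0],"gripper":1},{"slide":[0,0,-20],"dr":[0,0,0],"gripper":0.6},{"slide":[0,0,0],"dr":[0,0,0],"gripper":0.6},{"slide":[0,0,0],"dr":[0,0,0],"gripper":0.6},{"slide":[0,0,0],"dr":[0,0,0],"gripper":0.6}]'
python3 - <<'E'
from h import *
s=st()
c=capture("wrist"); cv2.imwrite("pics/w2.png",c["img"])
E
```

```text
t: 1.4
tool_pos: [0.5715, 0.0526, 0.1346]
tool_rot: [1.799, 1.566, 0.156]
ft_force: [0.3, 0.0, -0.7]
grip_width: 0.0513
1.4 [0.5715 0.0526 0.1346] [1.799 1.566 0.156] F [ 0.3  0.  -0.7] T [ 0.013  0.006 -0.016] w 0.0513 j [-0.17  0.6   0.05  1.81 -0.04  0.73 -0.17]
```

View pics/w2.png

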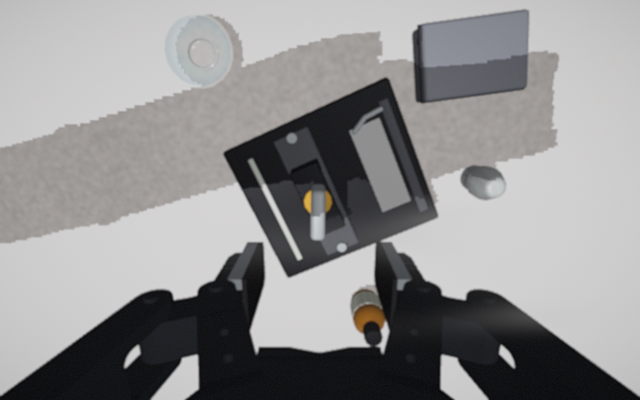

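```bash
python3 - <<'E'
from h import *
from scipy.spatial.transform import Rotation as Ro
c=capture("wrist"); crop(c,"w3",270,160,100,100,6)
s=st(); print(Ro.from_euler("xyz",s["tool_rot"]).as_matrix().round(3))
print(proj(c,(.572,.0515,.1)),(np.array(proj(c,(.572,.0515,.1)))-[270,160])*6)
E
```

```text
1.5 [0.5715 0.0526 0.1346] [1.789 1.565 0.146] F [-0.1  0.1  0.4] T [-0.009  0.037  0.016] w 0.0514 j [-0.17  0.6   0.05  1.81 -0.04  0.73 -0.17]
[[ 0.005  0.997 -0.072]
 [ 0.001 -0.072 -0.997]
 [-1.     0.005 -0.001]]
(np.float64(320.00882954422633), np.float64(216.68792658770258)) [300.05297727 340.12755953]
```

View pics/w3.png

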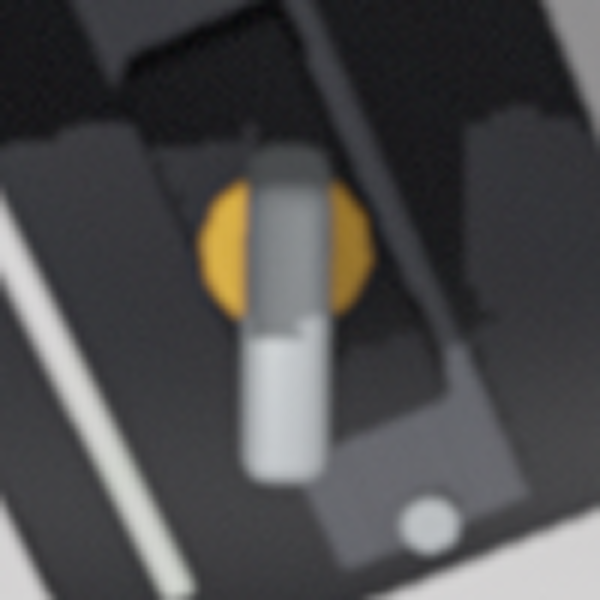

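The wing top runs from crop (288,185) to (285,485), so its yaw is about 85.3° and it sits centred between the pads. I'll descend and then grip.

```bash
python3 -m crank '[{"slide":[-0.5,-0.5,-22],"dr":[0,0,-0.5],"gripper":0.6},{"slide":[0,0,-22],"dr":[0,0,0],"gripper":0.6},{"slide":[0,0,-18],"dr":[0,0,0],"gripper":0.6},{"slide":[0,0,0],"dr":[0,0,0],"gripper":0.4},{"slide":[0,0,0],"dr":[0,0,0],"gripper":0.3},{"slide":[0,0,0],"dr":[0,0,0],"gripper":0.3},{"slide":[0,0,0],"dr":[0,0,0],"gripper":0.3},{"slide":[0,0,0],"dr":[0,0,0],"gripper":0.3}]'
python3 - <<'E'
from h import *
s=st()
c=capture("scene"); crop(c,"s4",255,130,120,100,6)
c=capture("wrist"); cv2.imwrite("pics/w4.png",c["img"])
E
```

```text
t: 2.5
tool_pos: [0.5755, 0.0522, 0.0765]
tool_rot: [1.782, 1.555, 0.129]
ft_force: [0.9, 0.5, -0.3]
grip_width: 0.026
2.5 [0.5755 0.0522 0.0765] [1.782 1.555 0.129] F [ 0.9  0.5 -0.3] T [ 0.078  0.036 -0.011] w 0.026 j [-0.17  0.68  0.04  1.85 -0.05  0.6  -0.18]
```

View pics/s4.png

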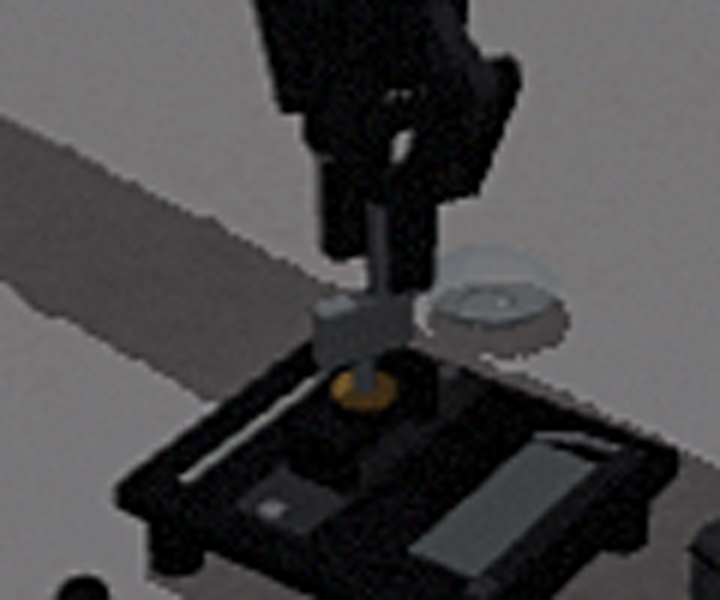

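View pics/w4.png

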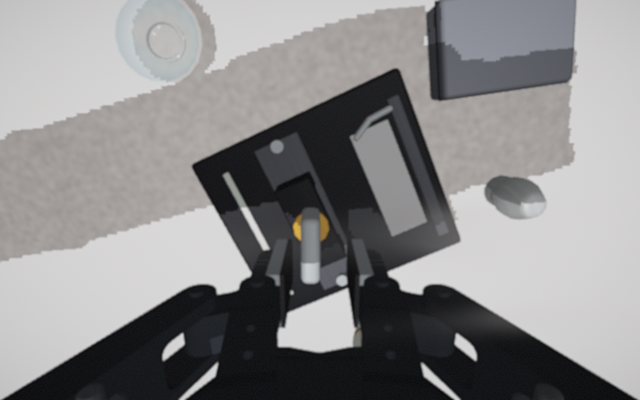

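```bash
python3 - <<'E'
from h import *
from scipy.spatial.transform import Rotation as Ro
s=st()
R=Ro.from_euler("xyz",s["tool_rot"]).as_matrix();print(R.round(3))
P=s["tool_pos"]
for n in ("scene","wrist"):
    c=capture(n)
    o,k=((255,130),6) if n=="scene" else ((0,0),1)
    for nm,X in (("tcp",P),("grasp",P-R[:,0]*.019),("wingtop",(.5715,.052,.1)),("wingtop+y",(.5731,.070,.1)),("wing-y",(.5699,.034,.1)),("pad+ (w13)",P-R[:,0]*.008+R[:,1]*.013),("pad-",P-R[:,0]*.008-R[:,1]*.013)):
        print(n,nm,((np.array(proj(c,X))-o)*k).round(1))
E
```

```text
2.6 [0.5754 0.0521 0.0763] [1.78  1.555 0.127] F [-0.7 -0.1 -0.3] T [-0.005  0.072  0.019] w 0.0255 j [-0.17  0.68  0.04  1.85 -0.05  0.6  -0.18]
[[ 0.016  0.997 -0.082]
 [ 0.002 -0.082 -0.997]
 [-1.     0.015 -0.003]]
scene tcp [370.7 355.6]
scene grasp [369.9 307.2]
scene wingtop [363.4 290.5]
scene wingtop+y [410.5 276.2]
scene wing-y [315.4 305.1]
scene pad+ (w13) [390.2 353.4]
scene pad- [350.9 317.8]
wrist tcp [319.9 234.4]
wrist grasp [320.  248.1]
wrist wingtop [313.  252.7]
wrist wingtop+y [313.1 218.5]
wrist wing-y [313. 285.]
wrist pad+ (w13) [343.7 239.8]
wrist pad- [296.2 239.9]
```

```bash
python3 - <<'E'
from h import *
c=capture("scene")
for z in (.198,.211,.22): print([np.array(proj(c,(.65+d,0,z))).round(1) for d in (-.0425,.0425,-.057,.057)])
c=capture("side"); crop(c,"d5",290,140,120,130,5); s=st()
print([(np.array(proj(c,X))-[290,140])*5 for X in (s["tool_pos"],(.5715,.052,.1))])
c=capture("wrist"); crop(c,"w5",220,180,180,160,4)
E
```

```text
[array([302.4, 148.2]), array([331.8, 168.7]), array([297.8, 145. ]), array([337.4, 172.5])]
[array([302.2, 141.3]), array([332. , 161.5]), array([297.6, 138.2]), array([337.6, 165.3])]
[array([302.1, 136.5]), array([332.1, 156.4]), array([297.4, 133.5]), array([337.8, 160.1])]
2.8 [0.5751 0.0521 0.076 ] [1.78  1.556 0.127] F [-0.   0.6  0.7] T [-0.018 -0.031 -0.016] w 0.0258 j [-0.17  0.68  0.04  1.85 -0.05  0.6  -0.18]
[array([279.91162226, 394.02584191]), array([289.91195732, 343.10784674])]
```

View pics/d5.png

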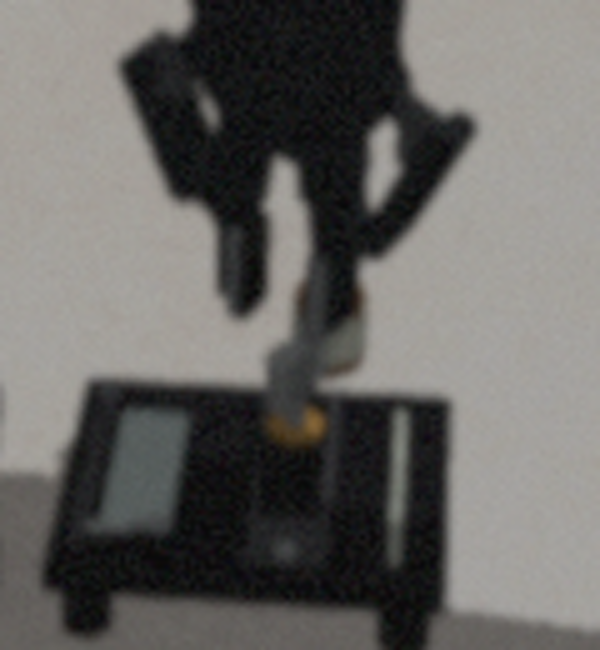

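View pics/w5.png

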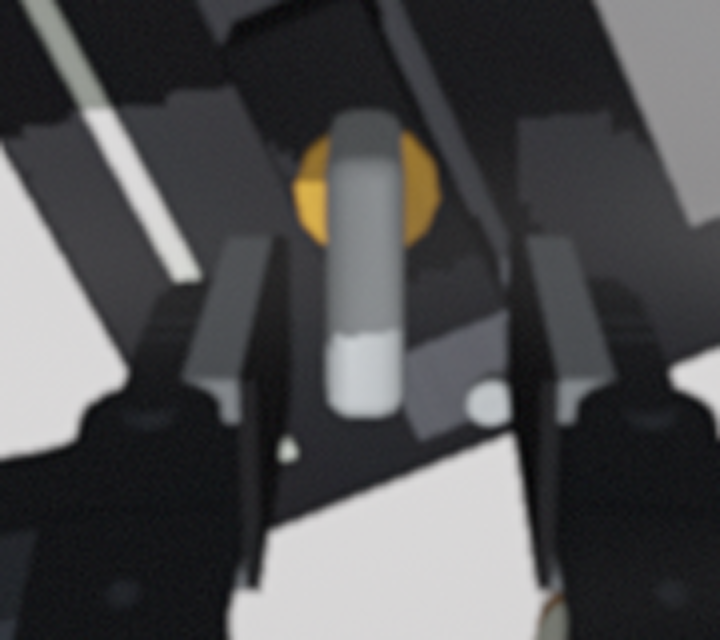

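```bash
python3 - <<'E'
from h import *
from scipy.spatial.transform import Rotation as Ro
A=capture("scene");B=capture("side");W=capture("wrist");s=st()
R=Ro.from_euler("xyz",s["tool_rot"]).as_matrix()
crop(A,"s6",290,140,60,50,12)
def tri(*obs):
    M=np.zeros((3,3));b=np.zeros(3)
    for c,u,v in obs:
        o,d=ray(c,u,v);d/=np.linalg.norm(d);Q=np.eye(3)-np.outer(d,d);M+=Q;b+=Q@o
    X=np.linalg.solve(M,b);return X,[np.array(proj(c,X))-[u,v] for c,u,v in obs]
for nm,a,b in (("+x",(410,290),(240,315)),("-x",(345,258),(345,318))):
    X,r=tri((A,255+a[0]/6,130+a[1]/6),(B,290+b[0]/5,140+b[1]/5)); print(nm,X.round(4),"in tool",(R.T@(X-s["tool_pos"])).round(4),np.round(r,1))
# wing top centre
X,r=tri((A,255+365/6,130+298/6),(B,290+290/5,140+347/5));print("wing",X.round(4),np.round(r,1))
X,r=tri((A,255+365/6,130+298/6),(B,290+290/5,140+347/5),(W,220+366/4,180+285/4));print("wing3",X.round(4),np.round(r,1))
E
```

```text
3.0 [0.5751 0.0521 0.076 ] [1.78  1.556 0.127] F [0.1 0.5 0.3] T [-0.011  0.028 -0.079] w 0.0254 j [-0.17  0.68  0.04  1.85 -0.05  0.6  -0.18]
+x [0.591  0.056  0.1091] in tool [-0.0329  0.0159 -0.0053] [[-0.4 -0.2]
 [-0.4  0.2]]
-x [0.5567 0.0486 0.1098] in tool [-0.0341 -0.0176  0.0049] [[-2.6 -1.5]
 [-2.8  1.6]]
wing [0.572  0.0518 0.0977] [[-0.2 -0.1]
 [-0.2  0.1]]
wing3 [0.5713 0.052  0.0977] [[-0.3 -0.3]
 [ 0.   0.3]
 [ 1.5 -0.3]]
```

View pics/s6.png

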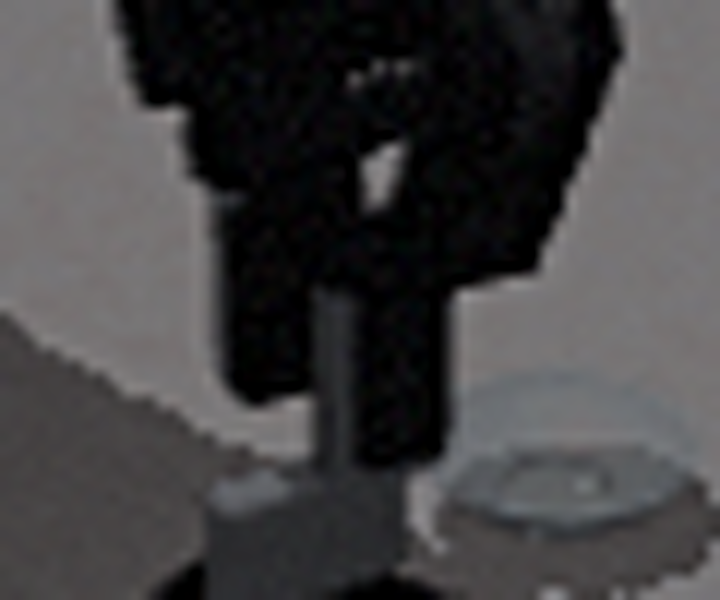

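Triangulation puts the pad tips at z≈0.109, about 33 mm behind the reported TCP. That is still above the wing top (0.10), which was found consistently. I'll test this by shutting the gripper in place after centring.

```bash
python3 -m crank '[{"slide":[-3.5,-0.2,0],"dr":[0,0.9,0],"gripper":0.3},{"slide":[0,0,0],"dr":[0,0,0],"gripper":0.3},{"slide":[0,0,0],"dr":[0,0,0],"gripper":0},{"slide":[0,0,0],"dr":[0,0,0],"gripper":0},{"slide":[0,0,0],"dr":[0,0,0],"gripper":0},{"slide":[0,0,0],"dr":[0,0,0],"gripper":0},{"slide":[0,0,0],"dr":[0,0,0],"gripper":0},{"slide":[0,0,0],"dr":[0,0,0],"gripper":0}]'
python3 - <<'E'
from h import *
st()
c=capture("scene"); a=cv2.resize(c["img"][140:200,285:355],None,fx=6,fy=6,interpolation=cv2.INTER_CUBIC)
c=capture("side"); b=cv2.resize(c["img"][170:230,310:380],None,fx=6,fy=6,interpolation=cv2.INTER_CUBIC)
cv2.imwrite("pics/c7.png",np.hstack([a,b])[:, :800])
E
```

```text
t: 4.0
tool_pos: [0.5714, 0.0519, 0.0759]
tool_rot: [-2.215, 1.568, 2.415]
ft_force: [0.3, 0.5, -0.7]
grip_width: 0.0002
4.0 [0.5714 0.0519 0.0759] [-2.215  1.568  2.415] F [ 0.3  0.5 -0.7] T [ 0.01  -0.013 -0.003] w 0.0002 j [-0.17  0.68  0.04  1.84 -0.05  0.62 -0.17]
```

View pics/c7.png

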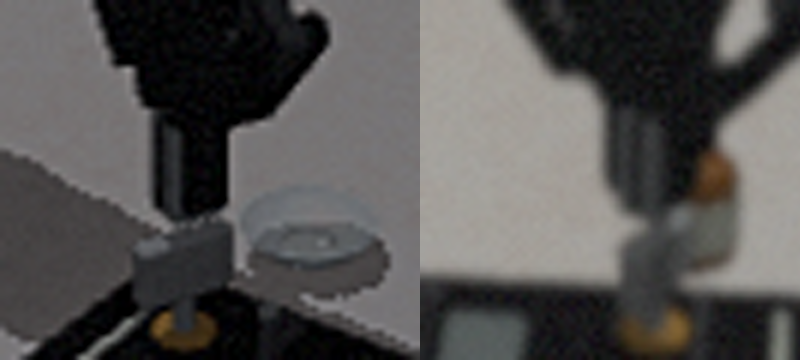

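The gripper shut to 0 with its tips just above the wing top. So the real tips do sit about 25–30 mm above the reported TCP. I'll measure that offset.

```bash
python3 - <<'E'
from h import *
A=capture("scene");B=capture("side");s=st()
def tri(*obs):
    M=np.zeros((3,3));b=np.zeros(3)
    for c,u,v in obs:
        o,d=ray(c,u,v);d/=np.linalg.norm(d);Q=np.eye(3)-np.outer(d,d);M+=Q;b+=Q@o
    X=np.linalg.solve(M,b);return X,[np.array(proj(c,X))-[u,v] for c,u,v in obs]
print(tri((A,285+190/6,140+213/6),(B,310+230/6,170+208/6)))
for z in (.076,.095,.1,.105,.11): print(z,[(np.array(proj(A,(.5714,.0519,z)))-[285,140])*6,(np.array(proj(B,(.5714,.0519,z)))-[310,170])*6+[420,0]])
E
```

```text
4.2 [0.5713 0.0519 0.0759] [-2.206  1.568  2.424] F [0.2 0.3 0.4] T [-0.032 -0.051  0.029] w 0.0001 j [-0.17  0.68  0.04  1.84 -0.05  0.62 -0.17]
(array([0.57231215, 0.05241239, 0.1079075 ]), [array([-0.71651181, -0.38508146]), array([-0.76469789,  0.40046886])])
0.076 [array([183.34681899, 291.30605654]), array([646.93413831, 295.33562121])]
0.095 [array([183.04303733, 243.3213261 ]), array([648.02763322, 245.05956311])]
0.1 [array([182.96225408, 230.47614393]), array([648.31847505, 231.64456655])]
0.105 [array([182.88112012, 217.53870291]), array([648.61061073, 218.15163109])]
0.11 [array([182.79963533, 204.50817218]), array([648.90404565, 204.58019001])]
```

```bash
python3 -m crank '[{"slide":[0,0,0],"dr":[0,0,0],"gripper":0.35},{"slide":[0,0,0],"dr":[0,0,0],"gripper":0.35},{"slide":[0,0,0],"dr":[0,0,0],"gripper":0.35},{"slide":[0,0,0],"dr":[0,0,0],"gripper":0.35},{"slide":[0,0,-8],"dr":[0,0,0],"gripper":0.35},{"slide":[0,0,-8],"dr":[0,0,0],"gripper":0.35},{"slide":[0,0,-5],"dr":[0,0,0],"gripper":0.35},{"slide":[0,0,0],"dr":[0,0,0],"gripper":0.35}]'
python3 - <<'E'
from h import *
st()
c=capture("scene"); a=cv2.resize(c["img"][140:200,285:355],None,fx=6,fy=6,interpolation=cv2.INTER_CUBIC)
c=capture("side"); b=cv2.resize(c["img"][170:230,310:380],None,fx=6,fy=6,interpolation=cv2.INTER_CUBIC)
cv2.imwrite("pics/c8.png",np.hstack([a,b])[:, :800])
E
```

```text
t: 5.2
tool_pos: [0.5708, 0.0518, 0.0528]
tool_rot: [-1.972, 1.567, 2.658]
ft_force: [-0.9, -0.5, 0.2]
grip_width: 0.03
5.2 [0.5708 0.0518 0.0528] [-1.972  1.567  2.658] F [-0.9 -0.5  0.2] T [-0.032 -0.005 -0.019] w 0.03 j [-0.16  0.72  0.04  1.86 -0.05  0.57 -0.17]
```

View pics/c8.png

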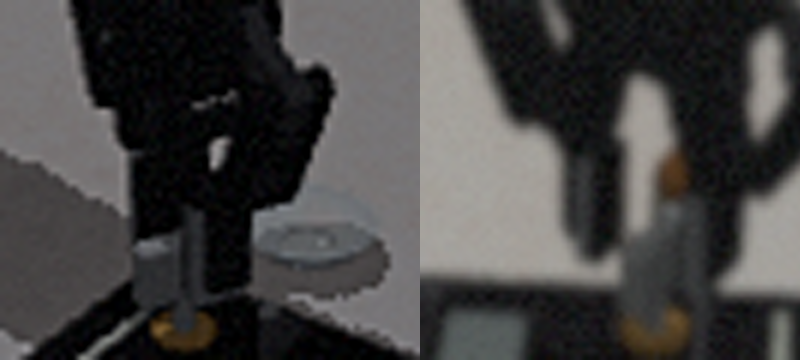

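The pads now straddle the wing. I'll go down another 11 mm and grip.

```bash
python3 -m crank '[{"slide":[0.5,0,-6],"dr":[0,0,0],"gripper":0.35},{"slide":[0,0,-5],"dr":[0,0,0],"gripper":0.35},{"slide":[0,0,0],"dr":[0,0,0],"gripper":0.25},{"slide":[0,0,0],"dr":[0,0,0],"gripper":0},{"slide":[0,0,0],"dr":[0,0,0],"gripper":0},{"slide":[0,0,0],"dr":[0,0,0],"gripper":0},{"slide":[0,0,0],"dr":[0,0,0],"gripper":0},{"slide":[0,0,0],"dr":[0,0,0],"gripper":0}]'
python3 - <<'E'
from h import *
st()
c=capture("scene"); a=cv2.resize(c["img"][140:200,285:355],None,fx=6,fy=6,interpolation=cv2.INTER_CUBIC)
c=capture("side"); b=cv2.resize(c["img"][170:230,310:380],None,fx=6,fy=6,interpolation=cv2.INTER_CUBIC)
cv2.imwrite("pics/c9.png",np.hstack([a,b])[:, :800])
for i in range(4): capture("wrist");st()
E
```

```text
t: 6.3
tool_pos: [0.5706, 0.0521, 0.0422]
tool_rot: [-1.936, 1.566, 2.694]
ft_force: [-0.5, 0.5, -0.1]
grip_width: 0.0091
6.3 [0.5706 0.0521 0.0422] [-1.936  1.566  2.694] F [-0.5  0.5 -0.1] T [-0.029  0.018  0.031] w 0.0091 j [-0.16  0.74  0.04  1.86 -0.05  0.55 -0.17]
6.45 [0.5706 0.052  0.0422] [-1.938  1.566  2.692] F [-0.3 -0.4 -0.2] T [ 0.016  0.046 -0.021] w 0.0089 j [-0.16  0.74  0.04  1.86 -0.05  0.55 -0.17]
6.5 [0.5706 0.052  0.0422] [-1.932  1.566  2.698] F [-0.4 -0.6  0.2] T [-0.017  0.067 -0.038] w 0.0089 j [-0.16  0.74  0.04  1.86 -0.05  0.55 -0.17]
6.55 [0.5706 0.052  0.0422] [-1.933  1.566  2.697] F [-1.   0.6 -0.3] T [0.03  0.042 0.023] w 0.0084 j [-0.16  0.74  0.04  1.86 -0.05  0.55 -0.17]
6.6 [0.5706 0.052  0.0422] [-1.941  1.566  2.689] F [-0.7  1.  -0.2] T [ 0.016  0.022 -0.057] w 0.0089 j [-0.16  0.74  0.04  1.86 -0.05  0.55 -0.17]
```

View pics/c9.png

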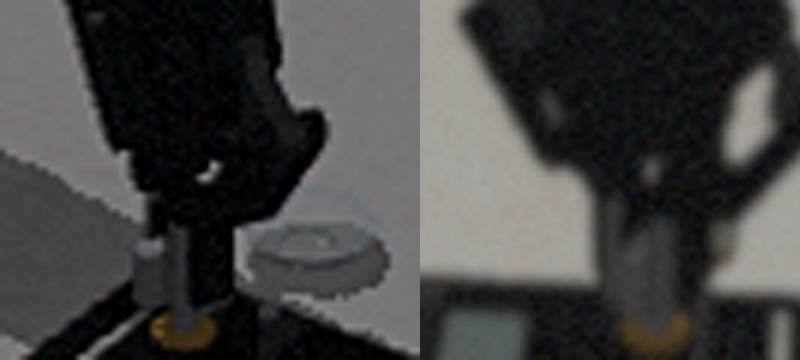

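The wing is gripped at a width of 9 mm. The bottom is at least 126° away, so I'll turn about 64° clockwise first.

```bash
cat > y.py <<'E'
from h import *
from scipy.spatial.transform import Rotation as Ro
def yaw(s):
    R=Ro.from_euler("xyz",s["tool_rot"]).as_matrix(); return np.degrees(np.arctan2(R[1,1],R[0,1])),R
s=sensors.state(); 
T=[s["ft_torque"][2]]
y,R=yaw(s)
print("yaw %.2f"%y,"tilt",(R[:2,0]*57.3).round(2),"P",(s["tool_pos"]*1000).round(1),"F",s["ft_force"].round(1),"Tz %.3f"%T[0],"tau7",s["tau"].round(3)[[4,6]],"j",s["joints"].round(2),"w",round(s["grip_width"]*1000,1),"t",round(s["t"],2))
E
python3 y.py
python3 -m crank '[{"slide":[0,0,0],"dr":[0,0,-8],"gripper":0},{"slide":[0,0,0],"dr":[0,0,-8],"gripper":0},{"slide":[0,0,0],"dr":[0,0,-8],"gripper":0},{"slide":[0,0,0],"dr":[0,0,-8],"gripper":0},{"slide":[0,0,0],"dr":[0,0,-8],"gripper":0},{"slide":[0,0,0],"dr":[0,0,-8],"gripper":0},{"slide":[0,0,0],"dr":[0,0,-8],"gripper":0},{"slide":[0,0,0],"dr":[0,0,-8],"gripper":0}]' >/dev/null; python3 y.py
```

```text
yaw -4.72 tilt [-0.24  0.12] P [570.6  52.   42.2] F [-0.7  1.  -0.2] Tz -0.057 tau7 [0.024 0.023] j [-0.16  0.74  0.04  1.86 -0.05  0.55 -0.17] w 8.9 t 6.6
yaw -70.66 tilt [0.14 0.09] P [572.3  50.7  42.2] F [-0.2 -0.9 -2. ] Tz 0.077 tau7 [0.131 0.776] j [-0.35  0.76  0.34  1.87 -0.44  0.58 -0.96] w 8.7 t 7.6
```

```bash
python3 -m crank '[{"slide":[-0.5,0.5,0],"dr":[0,0,-6],"gripper":0},{"slide":[0,0,0],"dr":[0,0,-6],"gripper":0},{"slide":[0,0,0],"dr":[0,0,-6],"gripper":0},{"slide":[0,0,0],"dr":[0,0,-6],"gripper":0},{"slide":[0,0,0],"dr":[0,0,-6],"gripper":0},{"slide":[0,0,0],"dr":[0,0,-6],"gripper":0},{"slide":[0,0,0],"dr":[0,0,-6],"gripper":0},{"slide":[0,0,0],"dr":[0,0,0],"gripper":0}]' >/dev/null; python3 y.py;  python3 - <<'E'
from h import *
for i in range(5):
  capture("wrist");s=sensors.state();print(s["ft_torque"][2].round(3),s["tau"][6].round(3))
E
python3 y.py
```

```text
yaw -113.87 tilt [ 0.11 -0.27] P [572.2  49.1  42.2] F [-0.1  0.1  0.8] Tz -0.022 tau7 [-0.148 -0.207] j [-0.48  0.81  0.55  1.87 -0.67  0.65 -1.5 ] w 8.9 t 8.6
-0.062 -0.033
-0.071 0.016
0.005 0.037
0.024 0.038
-0.015 0.035
yaw -113.88 tilt [ 0.11 -0.23] P [572.2  49.1  42.2] F [ 0.2 -1.1 -0.3] Tz -0.015 tau7 [-0.111  0.035] j [-0.48  0.81  0.55  1.87 -0.67  0.65 -1.5 ] w 8.7 t 8.85
```

```bash
python3 - <<'E'
from h import *
c=capture("wrist"); cv2.imwrite("pics/w10.png",c["img"])
E
```

```text
(no output)
```

View pics/w10.png

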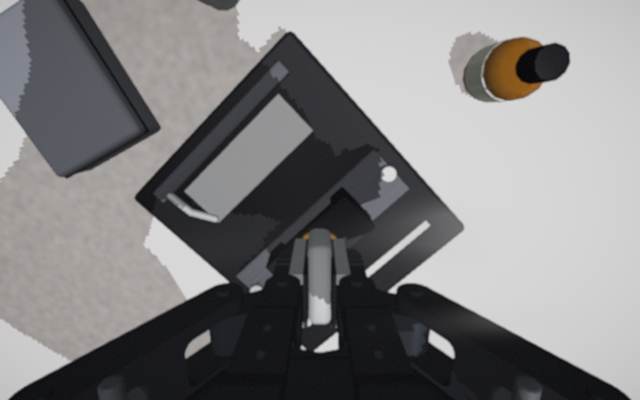

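The wing is still seated between the pads, at (319,280). I'll continue slower up to about 124°.

```bash
python3 -m crank '[{"slide":[0,0,0],"dr":[0,0,-2],"gripper":0},{"slide":[0,0,0],"dr":[0,0,-2],"gripper":0},{"slide":[0,0,0],"dr":[0,0,-2],"gripper":0},{"slide":[0,0,0],"dr":[0,0,-2],"gripper":0},{"slide":[0,0,0],"dr":[0,0,-2],"gripper":0},{"slide":[0,0,0],"dr":[0,0,-2],"gripper":0},{"slide":[0,0,0],"dr":[0,0,-2],"gripper":0},{"slide":[0,0,0],"dr":[0,0,0],"gripper":0}]'>/dev/null; python3 y.py
python3 -m crank '[{"slide":[0,0,0],"dr":[0,0,-0.5],"gripper":0},{"slide":[0,0,0],"dr":[0,0,-0.5],"gripper":0},{"slide":[0,0,0],"dr":[0,0,-0.5],"gripper":0},{"slide":[0,0,0],"dr":[0,0,-0.5],"gripper":0},{"slide":[0,0,0],"dr":[0,0,-0.5],"gripper":0},{"slide":[0,0,0],"dr":[0,0,-0.5],"gripper":0},{"slide":[0,0,0],"dr":[0,0,-0.5],"gripper":0},{"slide":[0,0,0],"dr":[0,0,-0.5],"gripper":0}]'>/dev/null; python3 y.py
```

```text
yaw -128.84 tilt [ 0.02 -0.28] P [571.9  48.7  42.2] F [-0.9 -0.2  0.8] Tz 0.061 tau7 [-0.282 -0.108] j [-0.52  0.83  0.62  1.87 -0.74  0.68 -1.7 ] w 8.9 t 9.9
yaw -133.11 tilt [-0.01 -0.27] P [571.7  48.6  42.2] F [-1.  -1.2  1.1] Tz 0.054 tau7 [-0.31   0.007] j [-0.53  0.84  0.64  1.87 -0.76  0.69 -1.75] w 9.3 t 10.9
```

Small rows track well, and Tz reads about 0.055, which is the expected screw friction. I'll creep on, with an automatic stop check between calls for torque rise or stall.

```bash
cat > chk.py <<'E'
# exit 1 if torque high or advance short of 60% of arg
import sys,os
from y import *
p=float(open("last").read()) if os.path.exists("last") else None
open("last","w").write(str(y))
adv=None if p is None else (p-y+180)%360-180
print("adv",adv)
if abs(T[0])>0.17 or (adv is not None and adv<0.65*float(sys.argv[1])): print("STOP"); sys.exit(1)
E
rm -f last; python3 chk.py 0 && python3 -m crank '[{"slide":[0,0,0],"dr":[0,0,-0.6],"gripper":0},{"slide":[0,0,0],"dr":[0,0,-0.6],"gripper":0},{"slide":[0,0,0],"dr":[0,0,-0.6],"gripper":0},{"slide":[0,0,0],"dr":[0,0,-0.6],"gripper":0},{"slide":[0,0,0],"dr":[0,0,-0.6],"gripper":0},{"slide":[0,0,0],"dr":[0,0,-0.6],"gripper":0},{"slide":[0,0,0],"dr":[0,0,-0.6],"gripper":0},{"slide":[0,0,0],"dr":[0,0,-0.6],"gripper":0}]'>/dev/null && python3 chk.py 4.8 && python3 -m crank '[{"slide":[0,0,0],"dr":[0,0,-0.6],"gripper":0},{"slide":[0,0,0],"dr":[0,0,-0.6],"gripper":0},{"slide":[0,0,0],"dr":[0,0,-0.6],"gripper":0},{"slide":[0,0,0],"dr":[0,0,-0.6],"gripper":0},{"slide":[0,0,0],"dr":[0,0,-0.6],"gripper":0},{"slide":[0,0,0],"dr":[0,0,-0.6],"gripper":0},{"slide":[0,0,0],"dr":[0,0,-0.6],"gripper":0},{"slide":[0,0,0],"dr":[0,0,-0.6],"gripper":0}]'>/dev/null && python3 chk.py 4.8
```

```text
yaw -133.11 tilt [-0.01 -0.27] P [571.7  48.6  42.2] F [-1.  -1.2  1.1] Tz 0.054 tau7 [-0.31   0.007] j [-0.53  0.84  0.64  1.87 -0.76  0.69 -1.75] w 9.3 t 10.9
adv None
yaw -138.25 tilt [-0.05 -0.28] P [571.6  48.5  42.2] F [-1.5 -1.7  0.6] Tz 0.089 tau7 [-0.349  0.019] j [-0.54  0.85  0.67  1.87 -0.78  0.71 -1.82] w 9.1 t 11.9
adv 5.136080529896304
yaw -143.39 tilt [-0.09 -0.28] P [571.5  48.4  42.2] F [-1.6 -1.9 -0.5] Tz 0.127 tau7 [-0.392  0.019] j [-0.55  0.85  0.69  1.87 -0.81  0.72 -1.89] w 8.9 t 12.9
adv 5.148702895526981
```

```bash
python3 -m crank '[{"slide":[0.2,0.2,0],"dr":[0,0,-0.6],"gripper":0},{"slide":[0,0,0],"dr":[0,0,-0.6],"gripper":0},{"slide":[0,0,0],"dr":[0,0,-0.6],"gripper":0},{"slide":[0,0,0],"dr":[0,0,-0.6],"gripper":0},{"slide":[0,0,0],"dr":[0,0,-0.6],"gripper":0},{"slide":[0,0,0],"dr":[0,0,-0.6],"gripper":0},{"slide":[0,0,0],"dr":[0,0,-0.6],"gripper":0},{"slide":[0,0,0],"dr":[0,0,-0.6],"gripper":0}]'>/dev/null && python3 chk.py 4.8; python3 - <<'E'
from h import *
for i in range(4):
  capture("wrist");s=sensors.state();print(s["ft_torque"][2].round(3),s["ft_force"].round(1))
E
```

```text
yaw -148.54 tilt [-0.15 -0.28] P [571.3  48.3  42.2] F [-0.7 -1.1  0.3] Tz 0.097 tau7 [-0.493  0.019] j [-0.56  0.86  0.71  1.87 -0.83  0.73 -1.96] w 8.9 t 13.9
adv 5.150165508012321
0.056 [-2.2 -1.7  1.2]
0.019 [-1.7 -2.2  0.9]
0.01 [-1.5 -2.3  1.5]
0.107 [-2.  -1.9  0.8]
```

The mean Tz of about 0.055 is still plain friction, so it has not bottomed at 144°. I'll continue.

```bash
python3 -m crank '[{"slide":[0.2,0.2,0],"dr":[0,0,-0.6],"gripper":0},{"slide":[0,0,0],"dr":[0,0,-0.6],"gripper":0},{"slide":[0,0,0],"dr":[0,0,-0.6],"gripper":0},{"slide":[0,0,0],"dr":[0,0,-0.6],"gripper":0},{"slide":[0,0,0],"dr":[0,0,-0.6],"gripper":0},{"slide":[0,0,0],"dr":[0,0,-0.6],"gripper":0},{"slide":[0,0,0],"dr":[0,0,-0.6],"gripper":0},{"slide":[0,0,0],"dr":[0,0,-0.6],"gripper":0}]'>/dev/null && python3 chk.py 4.8 && python3 -m crank '[{"slide":[0.2,0.2,0],"dr":[0,0,-0.6],"gripper":0},{"slide":[0,0,0],"dr":[0,0,-0.6],"gripper":0},{"slide":[0,0,0],"dr":[0,0,-0.6],"gripper":0},{"slide":[0,0,0],"dr":[0,0,-0.6],"gripper":0},{"slide":[0,0,0],"dr":[0,0,-0.6],"gripper":0},{"slide":[0,0,0],"dr":[0,0,-0.6],"gripper":0},{"slide":[0,0,0],"dr":[0,0,-0.6],"gripper":0},{"slide":[0,0,0],"dr":[0,0,-0.6],"gripper":0}]'>/dev/null && python3 chk.py 4.8
```

```text
yaw -153.64 tilt [-0.2  -0.28] P [571.2  48.3  42.2] F [-1.  -2.3  0.6] Tz -0.009 tau7 [-0.603  0.019] j [-0.57  0.87  0.74  1.87 -0.85  0.75 -2.03] w 8.6 t 15.1
adv 5.093655323454129
yaw -158.79 tilt [-0.27 -0.27] P [571.   48.2  42.2] F [-2.7 -2.3  1.8] Tz 0.024 tau7 [-0.71   0.018] j [-0.58  0.88  0.76  1.87 -0.87  0.76 -2.11] w 8.8 t 16.1
adv 5.149778987017612
```

```bash
python3 -m crank '[{"slide":[0.2,0.2,0],"dr":[0,0,-0.6],"gripper":0},{"slide":[0,0,0],"dr":[0,0,-0.6],"gripper":0},{"slide":[0,0,0],"dr":[0,0,-0.6],"gripper":0},{"slide":[0,0,0],"dr":[0,0,-0.6],"gripper":0},{"slide":[0,0,0],"dr":[0,0,-0.6],"gripper":0},{"slide":[0,0,0],"dr":[0,0,-0.6],"gripper":0},{"slide":[0,0,0],"dr":[0,0,-0.6],"gripper":0},{"slide":[0,0,0],"dr":[0,0,-0.6],"gripper":0}]'>/dev/null && python3 chk.py 4.8
```

```text
yaw -163.93 tilt [-0.33 -0.26] P [570.8  48.2  42.2] F [-2.7 -1.   1.3] Tz 0.018 tau7 [-0.819  0.018] j [-0.6   0.89  0.78  1.87 -0.89  0.78 -2.18] w 8.8 t 17.1
adv 5.146369622485764
```

```bash
python3 -m crank '[{"slide":[0.3,0.2,0],"dr":[0,0,-0.6],"gripper":0},{"slide":[0,0,0],"dr":[0,0,-0.6],"gripper":0},{"slide":[0,0,0],"dr":[0,0,-0.6],"gripper":0},{"slide":[0,0,0],"dr":[0,0,-0.6],"gripper":0},{"slide":[0,0,0],"dr":[0,0,-0.6],"gripper":0},{"slide":[0,0,0],"dr":[0,0,-0.6],"gripper":0},{"slide":[0,0,0],"dr":[0,0,-0.6],"gripper":0},{"slide":[0,0,0],"dr":[0,0,-0.6],"gripper":0}]'>/dev/null && python3 chk.py 4.8 && python3 -m crank '[{"slide":[0.2,0.2,0],"dr":[0,0,-0.6],"gripper":0},{"slide":[0,0,0],"dr":[0,0,-0.6],"gripper":0},{"slide":[0,0,0],"dr":[0,0,-0.6],"gripper":0},{"slide":[0,0,0],"dr":[0,0,-0.6],"gripper":0},{"slide":[0,0,0],"dr":[0,0,-0.6],"gripper":0},{"slide":[0,0,0],"dr":[0,0,-0.6],"gripper":0},{"slide":[0,0,0],"dr":[0,0,-0.6],"gripper":0},{"slide":[0,0,0],"dr":[0,0,-0.6],"gripper":0}]'>/dev/null && python3 chk.py 4.8 && python3 -m crank '[{"slide":[0.2,0.2,0],"dr":[0,0,-0.6],"gripper":0},{"slide":[0,0,0],"dr":[0,0,-0.6],"gripper":0},{"slide":[0,0,0],"dr":[0,0,-0.6],"gripper":0},{"slide":[0,0,0],"dr":[0,0,-0.6],"gripper":0},{"slide":[0,0,0],"dr":[0,0,-0.6],"gripper":0},{"slide":[0,0,0],"dr":[0,0,-0.6],"gripper":0},{"slide":[0,0,0],"dr":[0,0,-0.6],"gripper":0},{"slide":[0,0,0],"dr":[0,0,-0.6],"gripper":0}]'>/dev/null && python3 chk.py 4.8
```

```text
yaw -169.08 tilt [-0.4  -0.23] P [570.6  48.2  42.2] F [-3.2 -2.2  3. ] Tz 0.070 tau7 [-0.947  0.018] j [-0.61  0.9   0.8   1.87 -0.9   0.79 -2.25] w 9.1 t 18.1
adv 5.145416321399296
yaw -174.23 tilt [-0.46 -0.21] P [570.4  48.1  42.2] F [-3.4 -2.9  3.3] Tz 0.076 tau7 [-1.061  0.018] j [-0.62  0.91  0.83  1.87 -0.92  0.81 -2.33] w 8.6 t 19.1
adv 5.150274380556766
yaw -179.37 tilt [-0.52 -0.18] P [570.2  48.2  42.2] F [-4.5 -2.2  3.6] Tz 0.095 tau7 [-1.139  0.018] j [-0.63  0.92  0.85  1.87 -0.94  0.82 -2.4 ] w 8.9 t 20.1
adv 5.139011109918215
```

```bash
python3 -m crank '[{"slide":[0.3,0.3,0],"dr":[0.2,-0.5,-0.6],"gripper":0},{"slide":[0.3,0,0],"dr":[0,0,-0.6],"gripper":0},{"slide":[0,0,0],"dr":[0,0,-0.6],"gripper":0},{"slide":[0,0,0],"dr":[0,0,-0.6],"gripper":0},{"slide":[0,0,0],"dr":[0,0,-0.6],"gripper":0},{"slide":[0,0,0],"dr":[0,0,-0.6],"gripper":0},{"slide":[0,0,0],"dr":[0,0,-0.6],"gripper":0},{"slide":[0,0,0],"dr":[0,0,-0.6],"gripper":0}]'>/dev/null && python3 chk.py 4.8 && python3 -m crank '[{"slide":[0.2,0.2,0],"dr":[0,0,-0.6],"gripper":0},{"slide":[0,0,0],"dr":[0,0,-0.6],"gripper":0},{"slide":[0,0,0],"dr":[0,0,-0.6],"gripper":0},{"slide":[0,0,0],"dr":[0,0,-0.6],"gripper":0},{"slide":[0,0,0],"dr":[0,0,-0.6],"gripper":0},{"slide":[0,0,0],"dr":[0,0,-0.6],"gripper":0},{"slide":[0,0,0],"dr":[0,0,-0.6],"gripper":0},{"slide":[0,0,0],"dr":[0,0,-0.6],"gripper":0}]'>/dev/null && python3 chk.py 4.8 && python3 -m crank '[{"slide":[0.2,0.2,0],"dr":[0,0,-0.6],"gripper":0},{"slide":[0,0,0],"dr":[0,0,-0.6],"gripper":0},{"slide":[0,0,0],"dr":[0,0,-0.6],"gripper":0},{"slide":[0,0,0],"dr":[0,0,-0.6],"gripper":0},{"slide":[0,0,0],"dr":[0,0,-0.6],"gripper":0},{"slide":[0,0,0],"dr":[0,0,-0.6],"gripper":0},{"slide":[0,0,0],"dr":[0,0,-0.6],"gripper":0},{"slide":[0,0,0],"dr":[0,0,-0.6],"gripper":0}]'>/dev/null && python3 chk.py 4.8
```

```text
yaw 175.51 tilt [-0.08  0.02] P [570.3  48.3  42.2] F [-4.1 -1.7  3.7] Tz 0.003 tau7 [-1.279  0.02 ] j [-0.63  0.92  0.86  1.88 -0.97  0.83 -2.46] w 9.0 t 21.1
adv 5.11753948366254
yaw 170.39 tilt [-0.13  0.  ] P [570.1  48.3  42.1] F [-3.6 -1.9  3.6] Tz 0.032 tau7 [-1.301  0.022] j [-0.64  0.93  0.88  1.88 -0.98  0.84 -2.54] w 9.0 t 22.1
adv 5.120425644376752
yaw 165.29 tilt [-0.17 -0.01] P [569.9  48.3  42.2] F [-4.9 -2.   3.1] Tz 0.077 tau7 [-1.317  0.024] j [-0.65  0.94  0.9   1.88 -0.99  0.86 -2.62] w 8.8 t 23.1
adv 5.106507421536094
```

```bash
python3 -m crank '[{"slide":[0.4,0.2,0],"dr":[0,-0.2,-0.6],"gripper":0},{"slide":[0.3,0,0],"dr":[0,0,-0.6],"gripper":0},{"slide":[0,0,0],"dr":[0,0,-0.6],"gripper":0},{"slide":[0,0,0],"dr":[0,0,-0.6],"gripper":0},{"slide":[0,0,0],"dr":[0,0,-0.6],"gripper":0},{"slide":[0,0,0],"dr":[0,0,-0.6],"gripper":0},{"slide":[0,0,0],"dr":[0,0,-0.6],"gripper":0},{"slide":[0,0,0],"dr":[0,0,-0.6],"gripper":0}]'>/dev/null && python3 chk.py 4.8 && python3 -m crank '[{"slide":[0.2,0.2,0],"dr":[0,0,-0.6],"gripper":0},{"slide":[0,0,0],"dr":[0,0,-0.6],"gripper":0},{"slide":[0,0,0],"dr":[0,0,-0.6],"gripper":0},{"slide":[0,0,0],"dr":[0,0,-0.6],"gripper":0},{"slide":[0,0,0],"dr":[0,0,-0.6],"gripper":0},{"slide":[0,0,0],"dr":[0,0,-0.6],"gripper":0},{"slide":[0,0,0],"dr":[0,0,-0.6],"gripper":0},{"slide":[0,0,0],"dr":[0,0,-0.6],"gripper":0}]'>/dev/null && python3 chk.py 4.8
```

```text
yaw 160.19 tilt [-0.06 -0.03] P [569.8  48.4  42.2] F [-4.2 -2.7  3.6] Tz 0.054 tau7 [-1.343  0.026] j [-0.66  0.95  0.91  1.88 -1.01  0.86 -2.7 ] w 8.8 t 24.1
adv 5.095005865935093
yaw 155.11 tilt [-0.12 -0.05] P [569.6  48.4  42.1] F [-4.8 -2.1  4.1] Tz 0.065 tau7 [-1.351  0.027] j [-0.66  0.96  0.93  1.88 -1.02  0.88 -2.78] w 8.9 t 25.1
adv 5.083178122625412
```

It has turned 200° and has not bottomed. Joint 7 is near its limit, so I'll release, swing the jaws back 180°, and regrip.

```bash
python3 -m crank '[{"slide":[0,0,0],"dr":[0,0,0],"gripper":0.6},{"slide":[0,0,0],"dr":[0,0,0],"gripper":0.6},{"slide":[0,0,0],"dr":[0,0,0],"gripper":0.6},{"slide":[0,0,0],"dr":[0,0,0],"gripper":0.6},{"slide":[0,0,0],"dr":[0,0,10],"gripper":0.6},{"slide":[0,0,0],"dr":[0,0,10],"gripper":0.6},{"slide":[0,0,0],"dr":[0,0,10],"gripper":0.6},{"slide":[0,0,0],"dr":[0,0,10],"gripper":0.6}]'>/dev/null; python3 y.py
python3 -m crank '[{"slide":[0,0,0],"dr":[0,0,10],"gripper":0.6},{"slide":[0,0,0],"dr":[0,0,10],"gripper":0.6},{"slide":[0,0,0],"dr":[0,0,10],"gripper":0.6},{"slide":[0,0,0],"dr":[0,0,10],"gripper":0.6},{"slide":[0,0,0],"dr":[0,0,10],"gripper":0.6},{"slide":[0,0,0],"dr":[0,0,10],"gripper":0.6},{"slide":[0,0,0],"dr":[0,0,10],"gripper":0.6},{"slide":[0,0,0],"dr":[0,0,10],"gripper":0.6}]'>/dev/null; python3 y.py
```

```text
yaw -163.47 tilt [0.21 0.23] P [574.5  52.   41.8] F [-0.9 -0.5  0.1] Tz -0.052 tau7 [-0.342 -1.226] j [-0.59  0.88  0.76  1.87 -0.88  0.76 -2.18] w 51.4 t 26.1
yaw -80.87 tilt [-0.04  0.36] P [576.2  51.9  42.4] F [ 0.6 -0.3  1. ] Tz 0.015 tau7 [-0.484 -1.072] j [-0.38  0.78  0.39  1.85 -0.5   0.61 -1.09] w 51.7 t 27.1
```

```bash
python3 -m crank '[{"slide":[-1,0,0],"dr":[0,0,10],"gripper":0.6},{"slide":[-1,0,0],"dr":[0,0,10],"gripper":0.6},{"slide":[-1,0,0],"dr":[0,0,10],"gripper":0.6},{"slide":[-1,0,0],"dr":[0,0,10],"gripper":0.6},{"slide":[0,0,0],"dr":[0,0,10],"gripper":0.6},{"slide":[0,0,0],"dr":[0,0,4],"gripper":0.6},{"slide":[0,0,0],"dr":[0,0,0],"gripper":0.6},{"slide":[0,0,0],"dr":[0,0,0],"gripper":0.6}]'>/dev/null; python3 y.py
python3 - <<'E'
from h import *
c=capture("wrist"); crop(c,"w11",200,160,240,180,3)
E
```

```text
yaw -25.33 tilt [-0.16  0.21] P [573.5  50.3  43. ] F [ 0.  -0.  -0.4] Tz -0.004 tau7 [0.009 0.012] j [-0.22  0.74  0.13  1.86 -0.17  0.56 -0.41] w 51.4 t 28.1
```

View pics/w11.png

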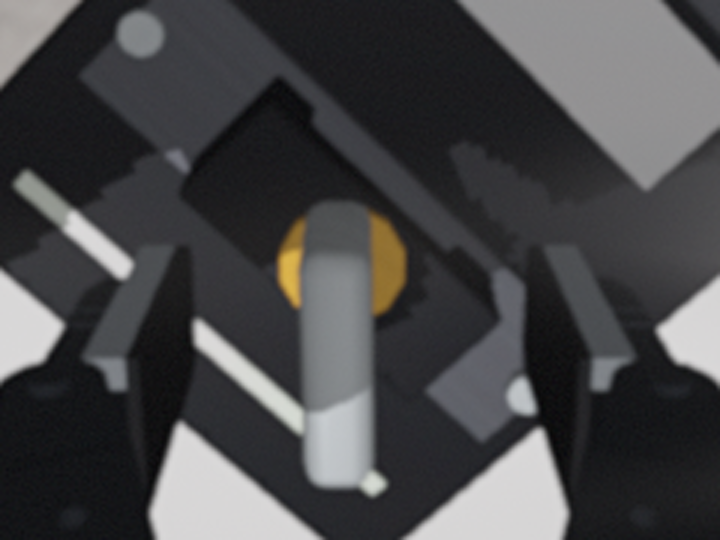

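The wing is aligned but sits 3 mm toward the left pad. I'll recentre and close.

```bash
python3 -m crank '[{"slide":[-2.5,1.3,-0.7],"dr":[-0.2,-0.2,0.3],"gripper":0.6},{"slide":[0,0,0],"dr":[0,0,0],"gripper":0.2},{"slide":[0,0,0],"dr":[0,0,0],"gripper":0},{"slide":[0,0,0],"dr":[0,0,0],"gripper":0},{"slide":[0,0,0],"dr":[0,0,0],"gripper":0},{"slide":[0,0,0],"dr":[0,0,0],"gripper":0},{"slide":[0,0,0],"dr":[0,0,0],"gripper":0},{"slide":[0,0,0],"dr":[0,0,0],"gripper":0}]'>/dev/null; python3 y.py
```

```text
yaw -25.04 tilt [ 0.09 -0.03] P [571.1  51.8  42.4] F [0.4 0.  0.4] Tz 0.039 tau7 [-0.055 -0.05 ] j [-0.22  0.74  0.13  1.87 -0.17  0.55 -0.42] w 8.6 t 29.15
```

```bash
python3 chk.py -999 >/dev/null; python3 -m crank '[{"slide":[0,0,0],"dr":[0,0,-0.6],"gripper":0},{"slide":[0,0,0],"dr":[0,0,-0.6],"gripper":0},{"slide":[0,0,0],"dr":[0,0,-0.6],"gripper":0},{"slide":[0,0,0],"dr":[0,0,-0.6],"gripper":0},{"slide":[0,0,0],"dr":[0,0,-0.6],"gripper":0},{"slide":[0,0,0],"dr":[0,0,-0.6],"gripper":0},{"slide":[0,0,0],"dr":[0,0,-0.6],"gripper":0},{"slide":[0,0,0],"dr":[0,0,-0.6],"gripper":0}]'>/dev/null && python3 chk.py 4.8 && python3 -m crank '[{"slide":[0,0,0],"dr":[0,0,-0.6],"gripper":0},{"slide":[0,0,0],"dr":[0,0,-0.6],"gripper":0},{"slide":[0,0,0],"dr":[0,0,-0.6],"gripper":0},{"slide":[0,0,0],"dr":[0,0,-0.6],"gripper":0},{"slide":[0,0,0],"dr":[0,0,-0.6],"gripper":0},{"slide":[0,0,0],"dr":[0,0,-0.6],"gripper":0},{"slide":[0,0,0],"dr":[0,0,-0.6],"gripper":0},{"slide":[0,0,0],"dr":[0,0,-0.6],"gripper":0}]'>/dev/null && python3 chk.py 4.8 && python3 -m crank '[{"slide":[0,0,0],"dr":[0,0,-0.6],"gripper":0},{"slide":[0,0,0],"dr":[0,0,-0.6],"gripper":0},{"slide":[0,0,0],"dr":[0,0,-0.6],"gripper":0},{"slide":[0,0,0],"dr":[0,0,-0.6],"gripper":0},{"slide":[0,0,0],"dr":[0,0,-0.6],"gripper":0},{"slide":[0,0,0],"dr":[0,0,-0.6],"gripper":0},{"slide":[0,0,0],"dr":[0,0,-0.6],"gripper":0},{"slide":[0,0,0],"dr":[0,0,-0.6],"gripper":0}]'>/dev/null && python3 chk.py 4.8
```

```text
yaw -30.18 tilt [ 0.1  -0.05] P [571.3  51.7  42.4] F [ 0.2 -0.7  0.5] Tz 0.023 tau7 [-0.038  0.012] j [-0.24  0.74  0.16  1.87 -0.2   0.55 -0.48] w 8.8 t 30.15
adv 5.140133630235283
yaw -35.33 tilt [ 0.12 -0.06] P [571.5  51.6  42.4] F [-0.1  0.4  0. ] Tz 0.059 tau7 [-0.048  0.012] j [-0.26  0.74  0.18  1.87 -0.23  0.55 -0.54] w 8.6 t 31.15
adv 5.147640837011352
yaw -40.47 tilt [ 0.12 -0.08] P [571.6  51.5  42.4] F [ 0.8 -0.1 -0. ] Tz 0.084 tau7 [-0.06   0.012] j [-0.27  0.75  0.21  1.87 -0.26  0.55 -0.6 ] w 8.8 t 32.15
adv 5.144156176188886
```

```bash
python3 -m crank '[{"slide":[0,0,0],"dr":[0,0,-0.6],"gripper":0},{"slide":[0,0,0],"dr":[0,0,-0.6],"gripper":0},{"slide":[0,0,0],"dr":[0,0,-0.6],"gripper":0},{"slide":[0,0,0],"dr":[0,0,-0.6],"gripper":0},{"slide":[0,0,0],"dr":[0,0,-0.6],"gripper":0},{"slide":[0,0,0],"dr":[0,0,-0.6],"gripper":0},{"slide":[0,0,0],"dr":[0,0,-0.6],"gripper":0},{"slide":[0,0,0],"dr":[0,0,-0.6],"gripper":0}]'>/dev/null && python3 chk.py 4.8 && python3 -m crank '[{"slide":[0,0,0],"dr":[0,0,-0.6],"gripper":0},{"slide":[0,0,0],"dr":[0,0,-0.6],"gripper":0},{"slide":[0,0,0],"dr":[0,0,-0.6],"gripper":0},{"slide":[0,0,0],"dr":[0,0,-0.6],"gripper":0},{"slide":[0,0,0],"dr":[0,0,-0.6],"gripper":0},{"slide":[0,0,0],"dr":[0,0,-0.6],"gripper":0},{"slide":[0,0,0],"dr":[0,0,-0.6],"gripper":0},{"slide":[0,0,0],"dr":[0,0,-0.6],"gripper":0}]'>/dev/null && python3 chk.py 4.8 && python3 -m crank '[{"slide":[0,0,0],"dr":[0,0,-0.6],"gripper":0},{"slide":[0,0,0],"dr":[0,0,-0.6],"gripper":0},{"slide":[0,0,0],"dr":[0,0,-0.6],"gripper":0},{"slide":[0,0,0],"dr":[0,0,-0.6],"gripper":0},{"slide":[0,0,0],"dr":[0,0,-0.6],"gripper":0},{"slide":[0,0,0],"dr":[0,0,-0.6],"gripper":0},{"slide":[0,0,0],"dr":[0,0,-0.6],"gripper":0},{"slide":[0,0,0],"dr":[0,0,-0.6],"gripper":0}]'>/dev/null && python3 chk.py 4.8
```

```text
yaw -45.61 tilt [ 0.13 -0.09] P [571.7  51.4  42.4] F [ 1.  -0.7 -0.2] Tz 0.097 tau7 [-0.072  0.012] j [-0.29  0.75  0.23  1.87 -0.29  0.56 -0.66] w 8.7 t 33.15
adv 5.143840979872721
yaw -50.76 tilt [ 0.13 -0.11] P [571.8  51.3  42.4] F [ 0.3 -1.4 -0.7] Tz 0.006 tau7 [-0.085  0.012] j [-0.3   0.75  0.25  1.87 -0.32  0.56 -0.72] w 8.7 t 34.15
adv 5.150848738701995
yaw -55.80 tilt [ 0.13 -0.15] P [571.9  51.2  42.4] F [ 1.4 -1.2 -0.6] Tz 0.379 tau7 [-0.416 -0.327] j [-0.32  0.75  0.28  1.87 -0.35  0.57 -0.78] w 8.8 t 35.15
adv 5.033492258013297
STOP
```

Tz jumped to 0.379, joint 7 torque jumped with it, and the advance fell short. So it has bottomed on the last row, at a tool yaw of about -55.6°. Now I'll back off 90° to a target of about +34.4°.

```bash
python3 -m crank '[{"slide":[0,0,0],"dr":[0,0,0.6],"gripper":0},{"slide":[0,0,0],"dr":[0,0,6],"gripper":0},{"slide":[0,0,0],"dr":[0,0,9],"gripper":0},{"slide":[0,0,0],"dr":[0,0,9],"gripper":0},{"slide":[0,0,0],"dr":[0,0,9],"gripper":0},{"slide":[0,0,0],"dr":[0,0,9],"gripper":0},{"slide":[0,0,0],"dr":[0,0,9],"gripper":0},{"slide":[0,0,0],"dr":[0,0,9],"gripper":0}]'>/dev/null; python3 y.py
python3 -m crank '[{"slide":[0,0,0],"dr":[0,0,7],"gripper":0},{"slide":[0,0,0],"dr":[0,0,7],"gripper":0},{"slide":[0,0,0],"dr":[0,0,5],"gripper":0},{"slide":[0,0,0],"dr":[0,0,3],"gripper":0},{"slide":[0,0,0],"dr":[0,0,1],"gripper":0},{"slide":[0,0,0],"dr":[0,0,0],"gripper":0},{"slide":[0,0,0],"dr":[0,0,0],"gripper":0},{"slide":[0,0,0],"dr":[0,0,0],"gripper":0}]'>/dev/null; python3 y.py
```

```text
yaw 6.42 tilt [-0.    0.05] P [570.1  51.9  42.4] F [-0.7 -0.4 -0.8] Tz -0.025 tau7 [-0.49  -0.854] j [-0.13  0.73 -0.01  1.86  0.02  0.54 -0.04] w 9.1 t 36.15
yaw 29.84 tilt [-0.12  0.1 ] P [569.3  51.7  42.4] F [1.  0.8 0.6] Tz 0.019 tau7 [-0.104  0.018] j [-0.06  0.73 -0.12  1.86  0.15  0.56  0.24] w 8.8 t 37.15
```

```bash
python3 -m crank '[{"slide":[0,0,0],"dr":[0,0,1.5],"gripper":0},{"slide":[0,0,0],"dr":[0,0,1.5],"gripper":0},{"slide":[0,0,0],"dr":[0,0,1],"gripper":0},{"slide":[0,0,0],"dr":[0,0,0.5],"gripper":0},{"slide":[0,0,0],"dr":[0,0,0],"gripper":0},{"slide":[0,0,0],"dr":[0,0,0],"gripper":0},{"slide":[0,0,0],"dr":[0,0,0],"gripper":0},{"slide":[0,0,0],"dr":[0,0,0],"gripper":0}]'>/dev/null; python3 y.py
```

```text
yaw 34.63 tilt [-0.14  0.08] P [569.2  51.6  42.4] F [ 1.   0.3 -0.8] Tz -0.062 tau7 [-0.083  0.043] j [-0.04  0.74 -0.15  1.86  0.18  0.56  0.29] w 8.7 t 38.15
```

That is 90.2–90.4° off the bottom. Next I'll release, rise straight up, and check.

```bash
python3 -m crank '[{"slide":[0,0,0],"dr":[0,0,0],"gripper":0.5},{"slide":[0,0,0],"dr":[0,0,0],"gripper":0.5},{"slide":[0,0,0],"dr":[0,0,0],"gripper":0.5},{"slide":[0,0,0],"dr":[0,0,0],"gripper":0.5},{"slide":[0,0,15],"dr":[0,0,0],"gripper":0.5},{"slide":[0,0,25],"dr":[0,0,0],"gripper":0.5},{"slide":[0,0,30],"dr":[0,0,0],"gripper":0.5},{"slide":[0,0,30],"dr":[0,0,0],"gripper":0.5}]'>/dev/null; python3 -m crank '[{"slide":[0,0,20],"dr":[0,0,0],"gripper":0.5},{"slide":[0,0,0],"dr":[0,0,0],"gripper":0.5},{"slide":[0,0,0],"dr":[0,0,0],"gripper":0.5},{"slide":[0,0,0],"dr":[0,0,0],"gripper":0.5},{"slide":[0,0,0],"dr":[0,0,0],"gripper":0.5},{"slide":[0,0,0],"dr":[0,0,0],"gripper":0.5},{"slide":[0,0,0],"dr":[0,0,0],"gripper":0.5},{"slide":[0,0,0],"dr":[0,0,0],"gripper":0.5}]'>/dev/null; python3 y.py
python3 - <<'E'
from h import *
c=capture("wrist"); crop(c,"w12",220,100,200,150,4)
c=capture("scene"); crop(c,"s12",255,150,180,120,4)
E
```

```text
yaw 34.69 tilt [-0.35  0.08] P [566.4  51.9 168.1] F [ 0.7  0.4 -1.1] Tz -0.026 tau7 [-0.001  0.   ] j [-0.01  0.56 -0.19  1.77  0.13  0.83  0.34] w 42.9 t 40.15
```

View pics/w12.png

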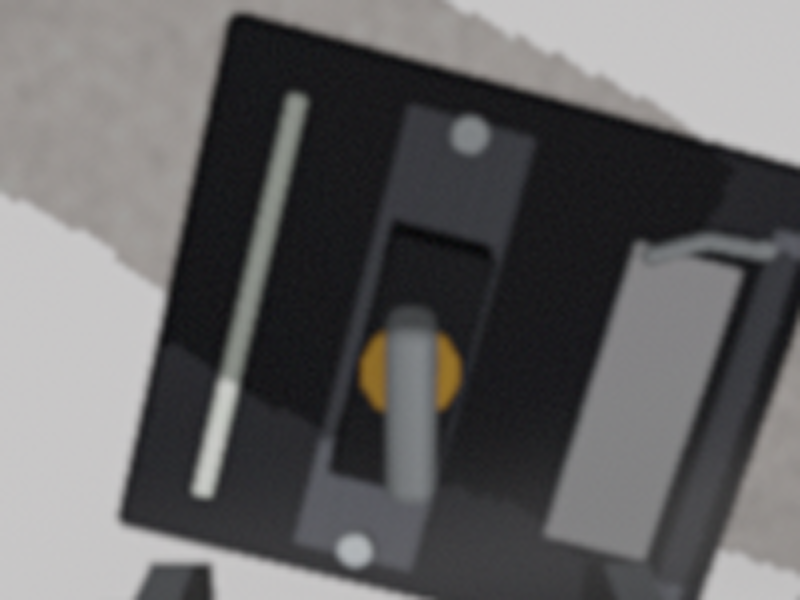

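View pics/s12.png

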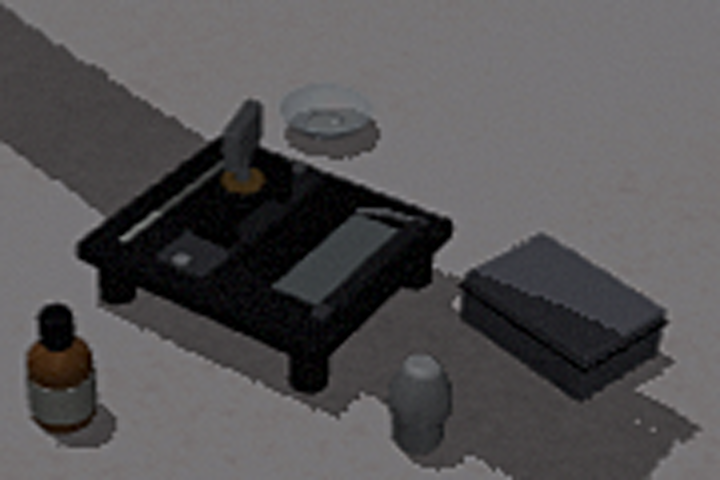

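The wrist view shows the wing from (411,330) to (410,495), still square to the jaws, so it stayed at about 124.7° yaw. The scene view shows all four bystanders standing where they were, and the gripper is clear. I'm handing in.

```bash
python3 -c "
from cell import job; print(job.hand_in())"
```

```text
the job is handed in; nothing more can be done
None
```

I ran the thumbscrew in clockwise until it bottomed, about 231° from where it started. I then backed it off about 90°, let go, lifted clear and handed in at about 40 s. I regripped once, at about 200°, because the last joint was near its limit.

- **Bottoming:** On the final 0.6° step the torque jumped from about 0.05 to 0.38 N m and the turn fell slightly short. I stopped there and backed off.
- **Bush:** 0.38 N m is close to the 0.40 N m slip limit, readings scatter by about 0.04 N m, and I only read torque after each 1 s move. I saw no sign that the bush turned, but I have no direct measurement of it.
- **Back-off:** The tool yaw went from about -55.6° at the bottom (good to about 0.4°) to 34.6°. After release the wing still lined up with the jaws to within about 1°.
- **Surroundings:** In the last scene picture the dish, bottle, slide box and objective stood where they had been. The gripper was open and clear, and lateral forces stayed around 5 N.
- **Disagreement:** The fingertips in the pictures were about 30 mm above the reported TCP height. I confirmed this by closing the gripper above the wing, then went by the pictures for the grip height.

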